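# Clamp the titration cell lid

### The arm

A 6-joint arm with a two-finger parallel gripper is mounted at the origin on the work surface. World frame = base frame: x ahead of the robot, y to its left, z up, the work surface at z = 0. Lengths are in m, angles in rad, forces in N, time in s.
With the tool pointing down it reaches from about 0.35 to 0.925 m from the base axis. Payload 6.4 kg.
Tool frame: the origin (TCP) lies at the very end of the fingers, on their centre line; the grasp point (between the pads) lies 19 mm behind it (tcp_to_grasp is the distance from the TCP to the grasp point, in m); y points along the fingers, z is the direction in which the jaws open and shut, and the axes are right-handed (so a half turn about y gives the same grasp; the last joint's range is limited). The gripper opens to 85 mm and grips with 20 to 120 N. Pads are 22 mm wide; open, the fingers measure 114 mm over their backs; the gripper's body (76 mm by 85 mm) begins 54 mm behind the grasp point. The pads swing forward as they close: fully open they stand 13 mm farther back than shut.
Start: joints at [-1.446, 0.245, 1.558, -0, 1.339, -0.174], TCP at [0.191, -0.621, 0.231] pointing down, gripper open.
Joint ranges: [-3.13, 3.13], [-1.02, 2.26], [0.13, 2.54], [-0.95, 4.09], [0.21, 2.88], [-2.74, 2.74]. Speed limits (rad/s): [2.57, 2.57, 3.14, 3.14, 3.14, 3.14].

### API

Orientations are given as a rotation vector (axis times angle).
In Python, from bench import * gives the robot as it stands.
- The arm moves only by the tool step_arm, never from a script. Its argument "increments" is a list of rows, each an object of numbers: "x", "y", "z": the shift along the tool's x, y, z in cm; "wx", "wy", "wz": the turn, a rotation vector about the tool's x, y, z in rad. A call has 1 to 8 rows; each row is the pose to reach, as a shift and turn from the pose measured when the call began, along the tool's axes at that moment; what a row does not reach only later rows make up. A row lasts 1/8 s, in which the tool goes at most 62.5 mm and 10.7 degrees, less where a joint would pass 70% of its speed; a pose out of reach is approached as far as the arm can. A call with a gripper value outside its range is refused whole. "gripper" is the gripper command: -1 is fully open, 1 is shut, values between are in proportion, set as the call begins (left out, the last holds). The fingers move at their own pace and stop on an object; "grip_force" is the grip in N (left out, the last holds). Time passes only in rows, so rows that repeat a pose let the fingers close. It gives the time, the measured TCP pose, the force and the opening at its end, in the units of the state.
- get_obs(): the state, without advancing time (a new reading comes with each control period).
- capture(name): name is "scene" or "top" or "wrist"; returns the picture (420x560x3 uint8, red, green, blue); there is no depth.
- get_calibration(name): a dict with "camera_matrix" (3x3 intrinsics, pixels), "R" (3x3) and "t" (3): a world point X has camera coordinates R X + t. Camera axes: x right, y down, z forward; pixel columns grow to the right and rows downward; lengths in m; the calibration is good to about 2 mm. A picture is of the moment at which its call begins: read the wrist's pose just before it. get_calibration takes no time and is no camera call; for the wrist camera it gives the pose at the moment of the call.
- hand_in(): hands the job in, once; it reports no verdict.
The state is a dict: "time": time; "qpos": joint angles; "joint_vel": joint speeds; "tau": joint torques, N m; "ee_pos": TCP position; "tcp_rot": TCP orientation; "ft_force": force on the tool from outside, world axes, zero at the start; "ft_torque": the same for the moment, N m; "finger_gap": finger opening in m.
Only numpy, scipy, OpenCV 4.12 (cv2) and the standard library are available. Lean on these libraries where they do the work, as an engineer would, in place of code of your own. Each camera call takes 0.05 s, during which the arm holds its last target. There are 200 camera calls.

### The job

Swing the blue clamp arm fully home over the titration cell, against its stop, then turn the black knob clockwise until you feel it bite on the lid, and from there give it an eighth of a turn more. Do not overtighten, or the cell cracks; let go of the knob at the end, and leave the bottle, the cup and the spatula where they are.

Things in the scene. Friction and masses are not known exactly. Their poses are not given: they have to be found in the camera images.
- stand: White base plate of the cell press, fixed, 200 x 120 x 12 mm. Origin on the bench below the cell's centre; x runs from cell to post, z up; plate from x = -60 to 140 mm. A steel post (22 mm thick, axis at x = 100 mm, y = 0) carries the clamp arm; a blue upright block (x 65 to 79, y 12 to 24 mm, 140 mm high) is the arm's stop.
- cell: Fixed glass titration cell, 60 mm thick, in a white cup on the stand; origin at the centre of its underside, 12 mm above the bench. Its white lid (66 mm across, small stubs on its +y side) bears a black rubber pad, its top 99 mm above the bench, on which the pressure plate presses.
- swing: Blue clamp arm on the post (drag 0.12 N m, stays where left). Origin on the post axis, 118 mm up; it is 20 mm wide, top 134 mm up (hub 35 mm across, 140 mm up), points along its -x, knob axis 100 mm from the post. Home: axes parallel to the stand's, knob over the cell, against the stop. Starts 0.6 to 1.2 rad open, counter-clockwise from above; closes clockwise.
- knob: The black hand knob itself; origin on its axis at the disc's underside, 144 mm above the bench. It runs with a drag of 0.04 N m, stays where left, and bites after 0.5 to 2.3 rad: there the torque jumps to 0.26 N m, then climbs by 0.2 N m per rad. It sits on a rubber hub (3 N m/rad), so a held knob keeps the torque and, let go, springs back 0.1 to 0.15 rad. An eighth of a turn is 0.785 rad.
- knob_grip (a point): Point on the axis of the black hand knob, 176 mm above the bench, on its square grip: 32 x 32 mm, flats square to this point's x and y axes (to be taken anew every quarter turn), ending 14 mm above this point, on a disc 48 mm across whose top is 24 mm below. It moves with the arm and turns at a constant height; clockwise from above drives the screw down onto the pressure plate.
- plate_face (a point): Centre of the underside of the steel pressure plate (22 mm across) below the clamp arm, on the knob's axis: 99 mm above the bench until the bite, 19 mm below and 100 mm along -x from the arm's origin. It sinks 1 mm per rad of knob turn past the bite, too little to follow by measuring: the bite has to be felt at the knob.
- amber_bottle: Bystander: amber glass bottle with grey cap, 60 mm thick, 130 mm high, origin at the centre of its underside.
- weigh_cup: Bystander: white plastic cup, 56 mm across, 45 mm high, origin at the centre of its underside.
- spatula: Bystander: steel spatula, 160 mm long, lying on the bench; origin on its underside.
There are look-alikes about, which are no part of the job. Of the things that look like the stand, the larger one is meant.

How it is judged:
By the outcome, as a careful person would: the job done as asked, in the order asked, and still so for the second after the job is handed in, with the robot touching nothing.
It also fails if it takes over 72 s, if anything falls off the work surface, if the arm or the gripper's body presses on something with over 40 N, if the wrist force passes 120 N, or if a joint passes its speed limit or range.

## Working session

There is one attempt and no reset: what is moved stays moved. The work goes in short steps, Python scripts to look and compute and a tool call to move; the robot and the scene stay as the last step left them, time stands still between calls to the robot, and variables do not carry over. Pictures are saved under pics/ and viewed, about 8 in all and at most 12, crops included, and the job is handed in when it is done.

Besides the shell and the picture viewer there is one more tool, called after "Call:" as name(argument=value, ...), one argument or row to a line, values as JSON. step_arm: Moves the arm, as the interface text tells. Its arguments: {"type":"object","properties":{"increments":{"type":"array"},"gripper":{"type":"number"},"grip_force":{"type":"number"}},"required":["increments"]}

```bash
mkdir -p pics; ls
python3 - <<'E'
from bench import *
import cv2,numpy as np
o=get_obs();print(o)
for n in("scene","top"):
    c=capture(n);cv2.imwrite(f"pics/{n}0.png",cv2.cvtColor(c,cv2.COLOR_RGB2BGR))
    k=get_calibration(n);print(n,{a:np.round(b,4).tolist() for a,b in k.items()})
E
```

```text
pics
{'time': 0.0, 'qpos': array([-1.44607118e+00,  2.45778124e-01,  1.55905871e+00,  2.74468329e-05,
        1.33871701e+00, -1.74115227e-01]), 'joint_vel': array([ 0.00068658, -0.0003683 ,  0.00089762,  0.00030455, -0.00080716,
        0.00071894]), 'tau': array([ 1.23156962e-03, -4.29506993e+01, -3.26128399e+01, -7.61811521e-05,
        5.25741125e-03,  8.19663825e-06]), 'ee_pos': array([ 0.1912976 , -0.62060717,  0.2301793 ]), 'tcp_rot': array([-0.31012671,  2.06267117, -2.05858698]), 'ft_force': array([-0.65338256, -0.13372213, -0.63440098]), 'ft_torque': array([-0.00347863,  0.016901  , -0.02400753]), 'finger_gap': 0.08535571117571124}
scene {'camera_matrix': [[474.1084, 0.0, 274.8582], [0.0, 474.1084, 207.7765], [0.0, 0.0, 1.0]], 'R': [[-0.4468, 0.8945, -0.0125], [0.7134, 0.3478, -0.6084], [-0.5399, -0.2808, -0.7936]], 't': [0.2259, -0.3311, 1.3005]}
top {'camera_matrix': [[444.1925, 0.0, 276.107], [0.0, 444.1925, 209.7509], [0.0, 0.0, 1.0]], 'R': [[0.0186, -0.9998, -0.002], [-0.9853, -0.018, -0.17], [0.17, 0.0051, -0.9854]], 't': [0.0274, 0.5644, 0.892]}
```

View pics/scene0.png

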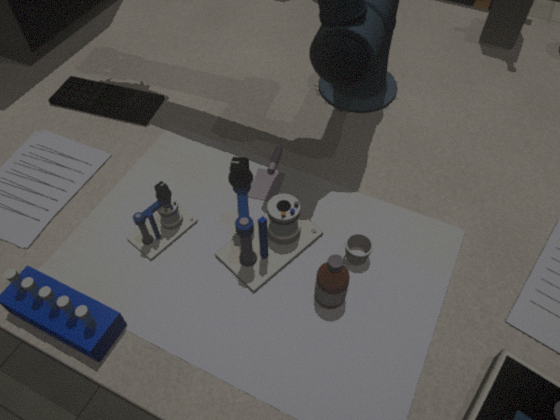

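View pics/top0.png

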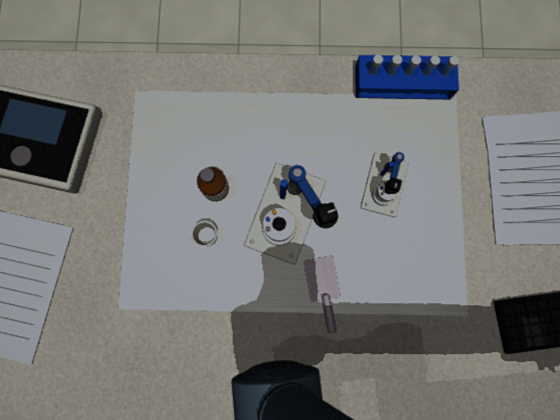

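The top view shows the larger press with its hub at (297,173), black knob at (325,214), stop at (285,188) and lid pad at (279,224). The scene view has the hub at (244,225), knob at (240,172) and pad at (284,206).
Two things could be mistaken for the target: the small look-alike press (top (394,170), scene (160,215)) and the blue tube rack. I choose the larger one and check it in a close crop.

```bash
cat > h.py <<'E'
from bench import *
import cv2,numpy as np
def ray(cal,u,v):
    K,R,t=(np.array(cal[k]) for k in("camera_matrix","R","t"))
    d=R.T@np.linalg.solve(K,[u,v,1.]); return -R.T@t,d/np.linalg.norm(d)
def onz(cal,u,v,z):
    c,d=ray(cal,u,v); return c+d*(z-c[2])/d[2]
def tri(*rs):
    A=sum(np.eye(3)-np.outer(d,d) for c,d in rs); b=sum((np.eye(3)-np.outer(d,d))@c for c,d in rs)
    p=np.linalg.solve(A,b); return p,[np.linalg.norm(np.cross(p-c,d)) for c,d in rs]
def proj(cal,X):
    p=np.array(cal["camera_matrix"])@(np.array(cal["R"])@X+np.array(cal["t"])); return p[:2]/p[2]
def bright(im,g=2.2): return np.clip(im.astype(float)*g,0,255).astype(np.uint8)
E
python3 - <<'E'
from h import *
a=cv2.imread("pics/top0.png")[150:270,235:355]; b=cv2.imread("pics/scene0.png")[145:295,205:330]
a=cv2.resize(bright(a),(400,400),interpolation=cv2.INTER_CUBIC)
b=cv2.resize(bright(b),(333,400),interpolation=cv2.INTER_CUBIC)
cv2.imwrite("pics/crop1.png",np.hstack([a,b]))
T,S=get_calibration("top"),get_calibration("scene")
for n,p,q,z in(("hub",(297,172),(244,224),.14),("knob",(325,213),(240,163),.19),("pad",(279,224),(284,205),.099)):
    print(n,tri(ray(T,*p),ray(S,*q)),onz(T,*p,z))
E
```

```text
hub (array([ 0.62339332, -0.00167662,  0.13778074]), [np.float64(0.00016612596129589845), np.float64(0.00016612596129600912)]) [ 0.62288111 -0.00173702  0.14      ]
knob (array([ 0.53585313, -0.05225085,  0.18973952]), [np.float64(0.0017701725917913386), np.float64(0.0017701725917914177)]) [ 0.53506917 -0.05058896  0.19      ]
pad (array([0.52621332, 0.03143169, 0.09978182]), [np.float64(0.00020580081752587316), np.float64(0.00020580081752585418)]) [0.52640014 0.03123917 0.099     ]
```

View pics/crop1.png

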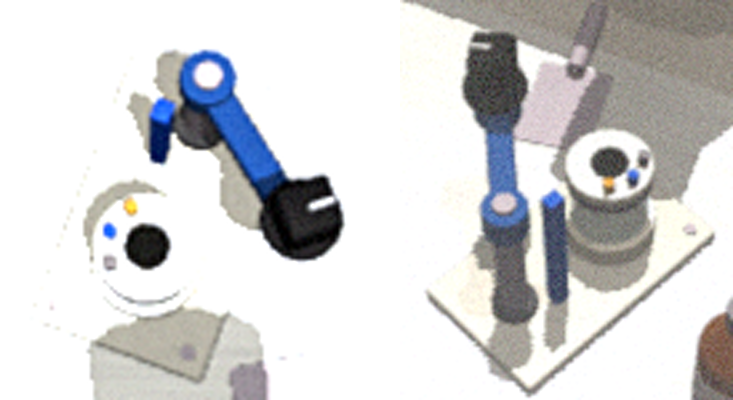

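The crop confirms the choice. It is the larger press, with a blue arm on its post, a black knob with a white mark, and a lid with three stubs. The two-view heights (0.138, 0.190, 0.100 m) match the text. The arm is about 0.84 rad open. Next I plan to push the arm home with shut fingers on its side.

```bash
cat >> h.py <<'E'
from scipy.spatial.transform import Rotation as Ro
def rel(P,yaw=None,o=None):
    """tool-axis shift (cm) and turn about tool y to reach world P; yaw = world heading of tool x (tool down)"""
    o=o or get_obs(); R=Ro.from_rotvec(o["tcp_rot"]); s=R.inv().apply(np.array(P)-o["ee_pos"])*100
    w=np.zeros(3)
    if yaw is not None:
        x=[np.cos(yaw),np.sin(yaw),0];y=[0,0,-1.];T=Ro.from_matrix(np.array([x,y,np.cross(x,y)]).T)
        w=(R.inv()*T).as_rotvec()
    return np.round(s,2).tolist(),np.round(w,3).tolist()
HUB=np.array([.6231,-.0017]);PAD=np.array([.5263,.0313])
hd=(PAD-HUB)/np.linalg.norm(PAD-HUB);hang=np.arctan2(hd[1],hd[0])
def push(a,r=.055,off=.021):  # pusher centre with arm open by a
    u=np.array([np.cos(hang+a),np.sin(hang+a)]);n=np.array([-u[1],u[0]]);return HUB+r*u+off*n, np.arctan2(-n[1],-n[0])
E
python3 - <<'E'
from h import *
o=get_obs();R=Ro.from_rotvec(o["tcp_rot"]).as_matrix();print(np.round(R,3),"yaw",np.arctan2(R[1,0],R[0,0]))
p,y=push(.86,off=.037);print(p,y,hang)
for yy in(y,y+np.pi): print(rel([*p,.26],yy))
E
```

```text
[[-0.956 -0.     0.294]
 [-0.294  0.002 -0.956]
 [-0.    -1.    -0.002]] yaw -2.842811835145352
[ 0.59443679 -0.06146973] 2.1022431562434454 2.813039483038342
([-54.99, -2.88, -41.58], [0.002, 1.338, 0.001])
([-54.99, -2.88, -41.58], [0.001, -1.803, -0.002])
```

Call:
step_arm(
  increments=[
    {"x": -55,"y": -2.9,"z": -41.6,"wy": -1.8},
    {"x": -55,"y": -2.9,"z": -41.6,"wy": -1.8},
    {"x": -55,"y": -2.9,"z": -41.6,"wy": -1.8},
    {"x": -55,"y": -2.9,"z": -41.6,"wy": -1.8},
    {"x": -55,"y": -2.9,"z": -41.6,"wy": -1.8},
    {"x": -55,"y": -2.9,"z": -41.6,"wy": -1.8},
    {"x": -55,"y": -2.9,"z": -41.6,"wy": -1.8},
    {"x": -55,"y": -2.9,"z": -41.6,"wy": -1.8},
  ],
  gripper=1,
)

```text
$.increments[0]: bad value
```

Run:
```python
from h import *
o=get_obs();print(o["time"],o["qpos"],o["ee_pos"])
p,y=push(.86,off=.037);print(rel([*p,.26],y+np.pi))
```

```text
0.1 [-1.44608796e+00  2.45746565e-01  1.55889448e+00  3.37652655e-05
  1.33868871e+00 -1.74080531e-01] [ 0.191299   -0.62069208  0.23028775]
([-54.99, -2.88, -41.58], [0.001, -1.803, -0.002])
```

Call:
step_arm(
  increments=[
    {"x": -4.9,"y": -0.3,"z": -3.7,"wy": -0.16},
    {"x": -9.8,"y": -0.6,"z": -7.4,"wy": -0.32},
    {"x": -14.7,"y": -0.9,"z": -11.1,"wy": -0.48},
    {"x": -19.6,"y": -1.2,"z": -14.8,"wy": -0.64},
    {"x": -24.5,"y": -1.5,"z": -18.5,"wy": -0.8},
    {"x": -29.4,"y": -1.8,"z": -22.2,"wy": -0.96},
    {"x": -34.3,"y": -2.1,"z": -25.9,"wy": -1.12},
    {"x": -39.2,"y": -2.4,"z": -29.6,"wy": -1.28},
  ],
  gripper=1,
)

```text
$.increments[0]: bad value
```

Run:
```python
from h import *
o=get_obs();print(o["time"],o["qpos"],o["ee_pos"])
p,y=push(.86,off=.037);print(rel([*p,.26],y+np.pi))
```

```text
0.1 [-1.44608796e+00  2.45746565e-01  1.55889448e+00  3.37652655e-05
  1.33868871e+00 -1.74080531e-01] [ 0.191299   -0.62069208  0.23028775]
([-54.99, -2.88, -41.58], [0.001, -1.803, -0.002])
```

Call:
step_arm(
  increments=[
    {"x": -55,"y": -2.9,"z": -41.6,"wx": 0,"wy": -1.8,"wz": 0},
    {"x": -55,"y": -2.9,"z": -41.6,"wx": 0,"wy": -1.8,"wz": 0},
    {"x": -55,"y": -2.9,"z": -41.6,"wx": 0,"wy": -1.8,"wz": 0},
    {"x": -55,"y": -2.9,"z": -41.6,"wx": 0,"wy": -1.8,"wz": 0},
    {"x": -55,"y": -2.9,"z": -41.6,"wx": 0,"wy": -1.8,"wz": 0},
    {"x": -55,"y": -2.9,"z": -41.6,"wx": 0,"wy": -1.8,"wz": 0},
    {"x": -55,"y": -2.9,"z": -41.6,"wx": 0,"wy": -1.8,"wz": 0},
    {"x": -55,"y": -2.9,"z": -41.6,"wx": 0,"wy": -1.8,"wz": 0},
  ],
  gripper=1,
)

```text
time: 1.1
ee_pos: [0.4839, -0.2138, 0.252]
tcp_rot: [-1.31, 1.036, -1.034]
ft_force: [-0.2, -0.3, -0.1]
finger_gap: 0.0002
```

Run:
```python
from h import *
o=get_obs();print(o["time"],o["qpos"],o["ee_pos"])
p,y=push(.86,off=.037);print(rel([*p,.26],y+np.pi))
```

```text
1.1 [-6.31160795e-01 -5.80339985e-02  1.84444261e+00  1.27366102e-03
  1.35620826e+00 -8.65465027e-01] [ 0.48391107 -0.2138261   0.25203417]
([-12.26, -0.77, 14.28], [-0.001, -0.297, -0.002])
```

Call:
step_arm(
  increments=[
    {"x": -12.3,"y": -0.8,"z": 14.3,"wx": 0,"wy": -0.3,"wz": 0},
    {"x": -12.3,"y": -0.8,"z": 14.3,"wx": 0,"wy": -0.3,"wz": 0},
    {"x": -12.3,"y": -0.8,"z": 14.3,"wx": 0,"wy": -0.3,"wz": 0},
    {"x": -12.3,"y": -0.8,"z": 14.3,"wx": 0,"wy": -0.3,"wz": 0},
    {"x": -12.3,"y": -0.8,"z": 14.3,"wx": 0,"wy": -0.3,"wz": 0},
  ],
)

```text
time: 1.72
ee_pos: [0.5942, -0.0609, 0.2596]
tcp_rot: [-1.415, 0.808, -0.805]
ft_force: [-0.6, -1.1, -0.6]
finger_gap: 0.0
```

Run:
```python
from h import *
o=get_obs();print(o["time"],o["qpos"],o["ee_pos"])
p,y=push(.86,off=.037);print(rel([*p,.124],y+np.pi))
c=capture("wrist");cv2.imwrite("pics/w1.png",bright(cv2.cvtColor(c,cv2.COLOR_RGB2BGR),1.6))
```

```text
1.725 [-2.92244096e-01  1.01326260e-01  1.66841658e+00  1.16371636e-03
  1.37362930e+00 -8.27231880e-01] [ 0.59416449 -0.06087077  0.25963736]
([0.09, 13.56, -0.0], [0.0, 0.003, -0.002])
```

View pics/w1.png

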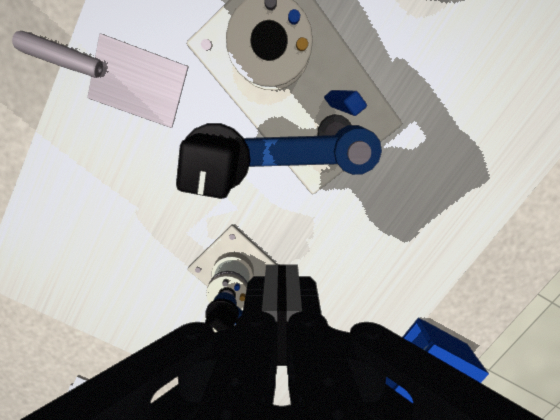

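The wrist view shows the arm lying level, from the hub at (358,151) to the knob at about (208,168). The shut fingers are at (285,270), on its open side. I descend next to it.

Call:
step_arm(
  increments=[
    {"x": 0,"y": 5,"z": 0,"wx": 0,"wy": 0,"wz": 0},
    {"x": 0,"y": 10,"z": 0,"wx": 0,"wy": 0,"wz": 0},
    {"x": 0,"y": 13.5,"z": 0,"wx": 0,"wy": 0,"wz": 0},
    {"x": 0,"y": 13.5,"z": 0,"wx": 0,"wy": 0,"wz": 0},
    {"x": 0,"y": 13.5,"z": 0,"wx": 0,"wy": 0,"wz": 0},
  ],
)

```text
time: 2.4
ee_pos: [0.5946, -0.0626, 0.1266]
tcp_rot: [-1.414, 0.808, -0.81]
ft_force: [-0.2, 0.6, 1.2]
finger_gap: 0.0001
```

Run:
```python
from h import *
o=get_obs();print(o["time"],o["ee_pos"],o["ft_force"])
for a in np.arange(.85,-.06,-.1).tolist()+[0.03,0]:
    p,y=push(a,off=.021);print(round(a,2),rel([*p,.124],y+np.pi))
```

```text
2.4 [ 0.59455284 -0.0625868   0.12660889] [-0.22747245  0.59481786  1.189515  ]
0.85 ([-1.76, 0.26, 0.03], [-0.001, 0.011, 0.0])
0.75 ([-2.32, 0.26, -0.15], [-0.001, 0.111, -0.0])
0.65 ([-2.9, 0.26, -0.27], [-0.001, 0.211, -0.0])
0.55 ([-3.48, 0.26, -0.33], [-0.001, 0.311, -0.0])
0.45 ([-4.07, 0.26, -0.33], [-0.001, 0.411, -0.0])
0.35 ([-4.65, 0.26, -0.28], [-0.001, 0.511, -0.0])
0.25 ([-5.23, 0.26, -0.16], [-0.001, 0.611, -0.0])
0.15 ([-5.79, 0.26, 0.01], [-0.001, 0.711, -0.0])
0.05 ([-6.34, 0.26, 0.24], [-0.001, 0.811, -0.001])
-0.05 ([-6.86, 0.26, 0.52], [-0.001, 0.911, -0.001])
0.03 ([-6.44, 0.26, 0.29], [-0.001, 0.831, -0.001])
0 ([-6.6, 0.26, 0.37], [-0.001, 0.861, -0.001])
```

Call:
step_arm(
  increments=[
    {"x": -1.5,"y": 0.2,"z": 0,"wx": 0,"wy": 0,"wz": 0},
    {"x": -2.3,"y": 0.2,"z": -0.15,"wx": 0,"wy": 0.11,"wz": 0},
    {"x": -2.9,"y": 0.2,"z": -0.27,"wx": 0,"wy": 0.21,"wz": 0},
    {"x": -3.5,"y": 0.2,"z": -0.33,"wx": 0,"wy": 0.31,"wz": 0},
    {"x": -4.1,"y": 0.2,"z": -0.33,"wx": 0,"wy": 0.41,"wz": 0},
    {"x": -4.6,"y": 0.2,"z": -0.28,"wx": 0,"wy": 0.51,"wz": 0},
    {"x": -5.2,"y": 0.2,"z": -0.16,"wx": 0,"wy": 0.61,"wz": 0},
    {"x": -5.8,"y": 0.2,"z": 0,"wx": 0,"wy": 0.71,"wz": 0},
  ],
)

```text
time: 3.4
ee_pos: [0.5656, -0.0123, 0.1265]
tcp_rot: [-1.115, 1.338, -1.343]
ft_force: [-0.4, -2.1, 0.3]
finger_gap: -0.0002
```

Run:
```python
from h import *
o=get_obs();print(o["time"],o["ee_pos"],o["ft_force"],o["qpos"])
for a in [.1,.05,0,-.05,-.1]:
    p,y=push(a,off=.021);print(round(a,2),rel([*p,.124],y+np.pi))
```

```text
3.4 [ 0.56556665 -0.0122522   0.12649733] [-0.41187232 -2.05500641  0.28868641] [-2.22293808e-01  1.66978763e-01  1.85329634e+00  6.05611190e-04
  1.11722731e+00 -4.17020412e-02]
0.1 ([-0.24, 0.25, -0.13], [-0.004, 0.048, -0.0])
0.05 ([-0.52, 0.25, -0.21], [-0.004, 0.098, -0.001])
0 ([-0.81, 0.25, -0.28], [-0.004, 0.148, -0.001])
-0.05 ([-1.09, 0.25, -0.34], [-0.004, 0.198, -0.001])
-0.1 ([-1.39, 0.25, -0.38], [-0.004, 0.248, -0.001])
```

Call:
step_arm(
  increments=[
    {"x": -0.25,"y": 0,"z": -0.13,"wx": 0,"wy": 0.05,"wz": 0},
    {"x": -0.5,"y": 0,"z": -0.2,"wx": 0,"wy": 0.1,"wz": 0},
    {"x": -0.7,"y": 0,"z": -0.25,"wx": 0,"wy": 0.13,"wz": 0},
    {"x": -0.7,"y": 0,"z": -0.25,"wx": 0,"wy": 0.13,"wz": 0},
  ],
)

```text
time: 3.9
ee_pos: [0.5655, -0.0067, 0.1292]
tcp_rot: [-1.043, 1.425, -1.441]
ft_force: [-1.8, -9.1, 3.7]
finger_gap: -0.0001
```

Call:
step_arm(
  increments=[
    {"x": -0.15,"y": 0,"z": -0.03,"wx": 0,"wy": 0.02,"wz": 0},
    {"x": -0.15,"y": 0,"z": -0.03,"wx": 0,"wy": 0.02,"wz": 0},
  ],
)

```text
time: 4.15
ee_pos: [0.5664, -0.0068, 0.1313]
tcp_rot: [-1.032, 1.433, -1.459]
ft_force: [-0.8, -9.9, 0.6]
finger_gap: 0.0
```

Call:
step_arm(
  increments=[
    {"x": -0.15,"y": 0,"z": 0,"wx": 0,"wy": 0,"wz": 0},
    {"x": -0.15,"y": 0,"z": 0,"wx": 0,"wy": 0,"wz": 0},
  ],
)

```text
time: 4.4
ee_pos: [0.5677, -0.0065, 0.1336]
tcp_rot: [-1.032, 1.427, -1.463]
ft_force: [-0.2, -6.7, 0.4]
finger_gap: -0.0003
```

Push force rose from 2 N to 10 N with the motion stalled, so the arm is at the stop. I back off, rise and look.

Call:
step_arm(
  increments=[
    {"x": 1.5,"y": 0,"z": 0,"wx": 0,"wy": 0,"wz": 0},
    {"x": 2,"y": -4,"z": 0,"wx": 0,"wy": 0,"wz": 0},
    {"x": 2,"y": -9,"z": 0,"wx": 0,"wy": 0,"wz": 0},
    {"x": 4,"y": -13,"z": 0,"wx": 0,"wy": 0,"wz": 0},
    {"x": 6,"y": -13,"z": 0,"wx": 0,"wy": 0,"wz": 0},
    {"x": 6,"y": -13,"z": 0,"wx": 0,"wy": 0,"wz": 0},
  ],
  gripper=-1,
)

```text
time: 5.15
ee_pos: [0.5456, -0.0623, 0.2637]
tcp_rot: [-1.031, 1.429, -1.464]
ft_force: [0.7, 0.1, -0.6]
finger_gap: 0.0852
```

Run:
```python
from h import *
o=get_obs();print(o["time"],o["ee_pos"],o["ft_force"],o["qpos"])
W=get_calibration("wrist");c=capture("wrist");cv2.imwrite("pics/w2raw.png",cv2.cvtColor(c,cv2.COLOR_RGB2BGR))
cv2.imwrite("pics/w2.png",bright(cv2.cvtColor(c,cv2.COLOR_RGB2BGR),2))
t=capture("top");cv2.imwrite("pics/top2.png",cv2.cvtColor(t,cv2.COLOR_RGB2BGR))
import json;json.dump({k:np.array(v).tolist() for k,v in W.items()},open("w2.json","w"))
for n,X in(("hub",[*HUB,.14]),("pad",[*PAD,.19])):print(n,proj(W,X))
```

```text
5.15 [ 0.54558988 -0.0623264   0.26368711] [ 0.65128448  0.11888499 -0.58698729] [-0.31637268 -0.02819796  1.79424425 -0.00840664  1.35749306  0.01477666]
hub [357.7124885   81.77307093]
pad [190.83995553  81.52390596]
```

View pics/w2.png

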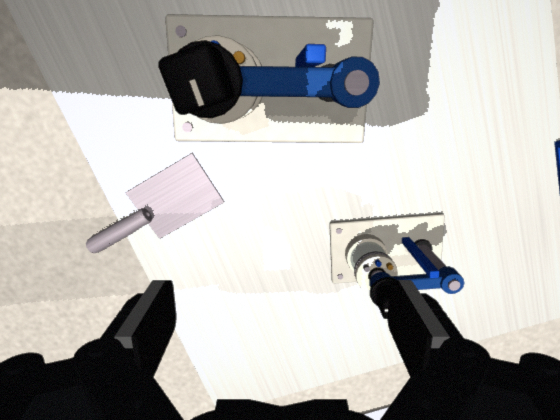

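The arm now lies parallel to the plate and touches the stop: hub (357,81), stop (314,54). The predicted knob point (191,82) falls inside the grip's top face, centred near (195,80). Next I measure the grip's orientation and centre.

Run:
```python
from h import *
import json
W=json.load(open("w2.json"));im=cv2.imread("pics/w2raw.png")
cr=im[30:130,140:260].astype(float)
g=np.clip((cr/255)**.45*255*1.3,0,255).astype(np.uint8)
cv2.imwrite("pics/c2.png",cv2.resize(g,(720,600),interpolation=cv2.INTER_CUBIC))
gr=cv2.cvtColor(im,cv2.COLOR_BGR2GRAY)
m=(gr>45).astype(np.uint8);m[:72]=0;m[112:]=0;m[:,:182]=0;m[:,212:]=0
n,l,s,cc=cv2.connectedComponentsWithStats(m);print(s[1:],cc[1:])
k=1+np.argmax(s[1:,4]);ys,xs=np.where(l==k)
r=cv2.minAreaRect(np.c_[xs,ys].astype(np.float32));b=cv2.boxPoints(r);print(r)
P=np.array([onz(W,*q,.19)[:2] for q in b]);print(P);
for i in range(2):
    d=P[i+1]-P[i];print(np.linalg.norm(d),np.degrees(np.arctan2(d[1],d[0])))
T=get_calibration("top");print("mean mark",P.mean(0))
```

```text
[[189  79  15  27 160]] [[196.24375  92.18125]]
((196.32191467285156, 92.19178009033203), (27.270591735839844, 5.852057933807373), 69.44395446777344)
[[0.52546703 0.03216986]
 [0.52870615 0.03218143]
 [0.52844013 0.01809076]
 [0.52513044 0.01805857]]
0.003239142661173669 0.2047393858412153
0.01409318192014176 -91.08159240908273
mean mark [0.52693594 0.02512516]
```

View pics/c2.png

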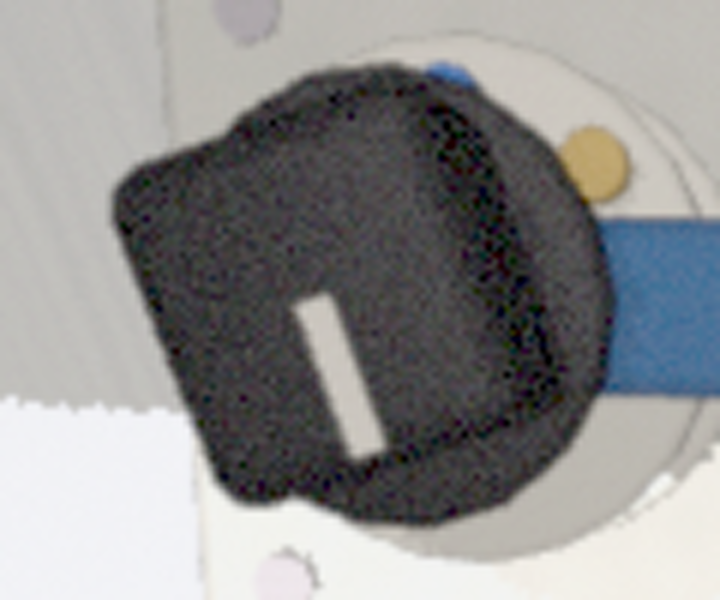

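The mark points to world −y (−91°), so the grip's flats lie square to the world axes. Its inner end puts the axis at about (0.527, 0.032), which agrees with the pad position to 1 mm. Now I find the yaw that leaves the last joint room for about 3.3 rad clockwise.

Run:
```python
from h import *
o=get_obs();R=Ro.from_rotvec(o["tcp_rot"]).as_matrix();y0=np.arctan2(R[1,0],R[0,0]);q=o["qpos"]
c=q[5]-q[0]+y0
for k in range(4):
    y=np.radians(-1)+k*np.pi/2; q6=(np.arctan2(.032,.527)-y+c+np.pi)%(2*np.pi)-np.pi
    print(k,round(y,3),"q6",round(q6,3),rel([.5268,.0319,.25],y))
```

```text
0 -0.017 q6 -1.491 ([-8.22, 1.09, -4.79], [-0.003, -1.881, 0.02])
1 1.553 q6 -3.062 ([-8.22, 1.09, -4.79], [-0.015, 2.831, -0.02])
2 3.124 q6 1.651 ([-8.22, 1.09, -4.79], [-0.018, 1.26, -0.003])
3 4.695 q6 0.08 ([-8.22, 1.09, -4.79], [-0.014, -0.31, 0.01])
```

Call:
step_arm(
  increments=[
    {"x": -8.2,"y": 1.1,"z": -4.8,"wx": 0,"wy": -1.88,"wz": 0.02},
    {"x": -8.2,"y": 1.1,"z": -4.8,"wx": 0,"wy": -1.88,"wz": 0.02},
    {"x": -8.2,"y": 1.1,"z": -4.8,"wx": 0,"wy": -1.88,"wz": 0.02},
    {"x": -8.2,"y": 1.1,"z": -4.8,"wx": 0,"wy": -1.88,"wz": 0.02},
    {"x": -8.2,"y": 1.1,"z": -4.8,"wx": 0,"wy": -1.88,"wz": 0.02},
    {"x": -8.2,"y": 1.1,"z": -4.8,"wx": 0,"wy": -1.88,"wz": 0.02},
    {"x": -8.2,"y": 1.1,"z": -4.8,"wx": 0,"wy": -1.88,"wz": 0.02},
    {"x": -8.2,"y": 1.1,"z": -4.8,"wx": 0,"wy": -1.88,"wz": 0.02},
  ],
)

```text
time: 6.25
ee_pos: [0.5258, 0.0326, 0.2482]
tcp_rot: [-1.546, 0.304, -0.309]
ft_force: [-0.2, -0.2, 0.6]
finger_gap: 0.0856
```

Run:
```python
from h import *
print(get_obs()["time"],rel([.5268,.0319,.25],-.017))
```

```text
6.25 ([0.12, -0.18, -0.02], [-0.003, -0.374, 0.003])
```

Call:
step_arm(
  increments=[
    {"x": 0.1,"y": -0.2,"z": 0,"wx": 0,"wy": -0.374,"wz": 0},
    {"x": 0.1,"y": -0.2,"z": 0,"wx": 0,"wy": -0.374,"wz": 0},
    {"x": 0.1,"y": -0.2,"z": 0,"wx": 0,"wy": -0.374,"wz": 0},
    {"x": 0.1,"y": -0.2,"z": 0,"wx": 0,"wy": -0.374,"wz": 0},
  ],
)

```text
time: 6.75
ee_pos: [0.5264, 0.0325, 0.2493]
tcp_rot: [-1.569, 0.013, -0.017]
ft_force: [-0.2, 1.0, 0.3]
finger_gap: 0.0857
```

Run:
```python
from h import *
o=get_obs();print(o["time"],o["ee_pos"],o["qpos"],rel([.5268,.0319,.159],-.017))
W=get_calibration("wrist");c=capture("wrist");im=cv2.cvtColor(c,cv2.COLOR_RGB2BGR)
print("expect",proj(W,[.5268,.0319,.19]),[proj(W,[.5268+a,.0319+b,.19]).round(0).tolist() for a,b in((.016,.016),(.016,-.016),(-.016,-.016),(-.016,.016))])
g=np.clip((im/255.)**.45*255*1.3,0,255).astype(np.uint8);cv2.imwrite("pics/w3.png",g)
```

```text
6.75 [0.52635627 0.03253891 0.24934571] [-0.1546758  -0.06199757  1.85319278  0.00258439  1.34842723 -1.70674527] ([0.02, 9.03, -0.08], [-0.002, -0.002, 0.002])
expect [280.66692472 233.21214536] [[308.0, 258.0], [255.0, 259.0], [252.0, 208.0], [308.0, 207.0]]
```

View pics/w3.png

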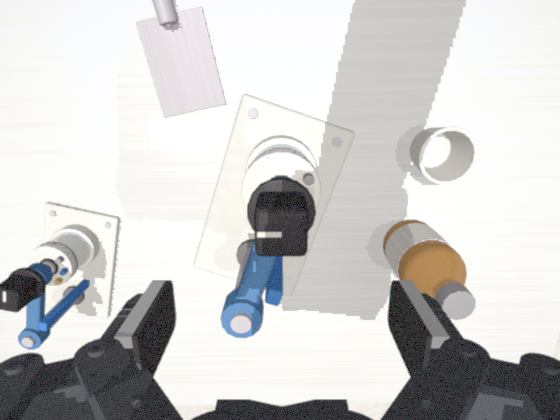

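The knob's top face spans about (254–308, 207–257), with its mark ending at (282,235). It is square to the jaws and within 1–2 mm of the prediction (281,233). The bottle and cup are clear of the fingers, so I descend.

Call:
step_arm(
  increments=[
    {"x": 0.1,"y": 4,"z": -0.1,"wx": 0,"wy": 0,"wz": 0},
    {"x": 0.1,"y": 7,"z": -0.1,"wx": 0,"wy": 0,"wz": 0},
    {"x": 0.1,"y": 9,"z": -0.1,"wx": 0,"wy": 0,"wz": 0},
    {"x": 0.1,"y": 9,"z": -0.1,"wx": 0,"wy": 0,"wz": 0},
    {"x": 0.1,"y": 9,"z": -0.1,"wx": 0,"wy": 0,"wz": 0},
  ],
)

```text
time: 7.42
ee_pos: [0.5283, 0.0316, 0.1606]
tcp_rot: [-1.569, 0.012, -0.019]
ft_force: [0.0, 0.4, 0.0]
finger_gap: 0.0852
```

Call:
step_arm(
  increments=[
    {"x": 0,"y": 0.1,"z": 0,"wx": 0,"wy": 0,"wz": 0},
    {"x": 0,"y": 0.1,"z": 0,"wx": 0,"wy": 0,"wz": 0},
    {"x": 0,"y": 0.1,"z": 0,"wx": 0,"wy": 0,"wz": 0},
    {"x": 0,"y": 0.1,"z": 0,"wx": 0,"wy": 0,"wz": 0},
    {"x": 0,"y": 0.1,"z": 0,"wx": 0,"wy": 0,"wz": 0},
    {"x": 0,"y": 0.1,"z": 0,"wx": 0,"wy": 0,"wz": 0},
  ],
  gripper=1,
  grip_force=40,
)

```text
time: 8.18
ee_pos: [0.5285, 0.0317, 0.1602]
tcp_rot: [-1.569, 0.012, -0.019]
ft_force: [-2.1, 0.5, 5.4]
finger_gap: 0.0316
```

Run:
```python
from h import *
o=get_obs();print(o,rel([.527,.032,.158],-.017))
```

```text
{'time': 8.175, 'qpos': array([-0.15579142,  0.03765017,  1.92535745,  0.00289259,  1.17438194,
       -1.70830309]), 'joint_vel': array([ 8.62228882e-04, -7.00570915e-04, -5.21187485e-04, -3.45133122e-05,
        3.93041428e-04,  1.38443665e-03]), 'tau': array([-6.43987935e-01, -2.93901086e+01, -2.89561343e+01, -9.52068041e-02,
       -6.75234720e-01,  1.04722862e-04]), 'ee_pos': array([0.52848858, 0.03166038, 0.16021849]), 'tcp_rot': array([-1.5687119 ,  0.011658  , -0.01880044]), 'ft_force': array([-2.09235265,  0.47787126,  5.41712943]), 'ft_torque': array([0.08090763, 0.46439773, 0.03600289]), 'finger_gap': 0.03157261294498816} ([-0.15, 0.22, 0.03], [-0.002, -0.002, 0.005])
```

Gripped: the gap is 31.6 mm. Now I turn clockwise (+wy) in small steps and log the torque.

```bash
cat > log.py <<'E'
from h import *
o=get_obs();R=Ro.from_rotvec(o["tcp_rot"]).as_matrix();y=np.arctan2(R[1,0],R[0,0])
s=f"t {o['time']:.2f} turned {-.017-y:.3f} q6 {o['qpos'][5]:.3f} Tz {o['ft_torque'][2]:.3f} T {o['ft_torque'].round(2)} F {o['ft_force'].round(1)} gap {o['finger_gap']:.4f} rel {rel([.527,.032,.159],y)}"
print(s);open("log.txt","a").write(s+"\n")
E
python3 log.py
```

```text
t 8.18 turned 0.002 q6 -1.708 Tz 0.036 T [0.08 0.46 0.04] F [-2.1  0.5  5.4] gap 0.0316 rel ([-0.15, 0.12, 0.03], [-0.002, 0.0, 0.005])
```

Call:
step_arm(
  increments=[
    {"x": -0.1,"y": 0,"z": 0,"wx": 0,"wy": 0,"wz": 0},
    {"x": -0.1,"y": 0,"z": 0,"wx": 0,"wy": 0.08,"wz": 0},
    {"x": -0.1,"y": 0,"z": 0,"wx": 0,"wy": 0.15,"wz": 0},
    {"x": -0.1,"y": 0,"z": 0,"wx": 0,"wy": 0.15,"wz": 0},
  ],
)

```text
time: 8.68
ee_pos: [0.5282, 0.0315, 0.1603]
tcp_rot: [-1.565, 0.127, -0.137]
ft_force: [2.9, -0.6, -0.1]
finger_gap: 0.0313
```

```bash
python3 log.py
```

```text
t 8.68 turned 0.152 q6 -1.559 Tz 0.010 T [-0.07 -0.6   0.01] F [ 2.9 -0.6 -0.1] gap 0.0313 rel ([-0.12, 0.13, 0.03], [-0.003, 0.0, 0.006])
```

Call:
step_arm(
  increments=[
    {"x": 0,"y": 0,"z": 0,"wx": 0,"wy": 0.08,"wz": 0},
    {"x": 0,"y": 0,"z": 0,"wx": 0,"wy": 0.15,"wz": 0},
    {"x": 0,"y": 0,"z": 0,"wx": 0,"wy": 0.15,"wz": 0},
  ],
)

```text
time: 9.05
ee_pos: [0.5282, 0.0313, 0.1603]
tcp_rot: [-1.554, 0.243, -0.254]
ft_force: [0.6, 0.2, 1.3]
finger_gap: 0.0314
```

```bash
python3 log.py
```

```text
t 9.05 turned 0.300 q6 -1.411 Tz 0.007 T [-0.18 -0.2   0.01] F [0.6 0.2 1.3] gap 0.0314 rel ([-0.14, 0.13, 0.02], [-0.003, 0.0, 0.006])
```

Call:
step_arm(
  increments=[
    {"x": 0,"y": 0,"z": 0,"wx": 0,"wy": 0.08,"wz": 0},
    {"x": 0,"y": 0,"z": 0,"wx": 0,"wy": 0.15,"wz": 0},
    {"x": 0,"y": 0,"z": 0,"wx": 0,"wy": 0.15,"wz": 0},
  ],
)

```text
time: 9.43
ee_pos: [0.5281, 0.0312, 0.1603]
tcp_rot: [-1.538, 0.359, -0.369]
ft_force: [1.0, 0.1, 1.7]
finger_gap: 0.0314
```

```bash
sed -i "s/ gap / tau6 {o['tau'][5]:.3f} gap /" log.py; python3 log.py
```

```text
t 9.43 turned 0.448 q6 -1.263 Tz 0.067 T [-0.17  0.01  0.07] F [1.  0.1 1.7] tau6 0.155 gap 0.0314 rel ([-0.14, 0.13, 0.02], [-0.004, 0.0, 0.005])
```

Call:
step_arm(
  increments=[
    {"x": 0,"y": 0,"z": 0,"wx": 0,"wy": 0.06,"wz": 0},
    {"x": 0,"y": 0,"z": 0,"wx": 0,"wy": 0.1,"wz": 0},
    {"x": 0,"y": 0,"z": 0,"wx": 0,"wy": 0.1,"wz": 0},
  ],
)

```text
time: 9.8
ee_pos: [0.5281, 0.0312, 0.1603]
tcp_rot: [-1.523, 0.436, -0.445]
ft_force: [-0.4, -0.4, 2.3]
finger_gap: 0.0311
```

```bash
python3 log.py
```

```text
t 9.80 turned 0.545 q6 -1.166 Tz 0.054 T [-0.1  -0.02  0.05] F [-0.4 -0.4  2.3] tau6 0.102 gap 0.0311 rel ([-0.14, 0.13, 0.01], [-0.004, 0.0, 0.005])
```

Call:
step_arm(
  increments=[
    {"x": 0,"y": 0,"z": 0,"wx": 0,"wy": 0.06,"wz": 0},
    {"x": 0,"y": 0,"z": 0,"wx": 0,"wy": 0.1,"wz": 0},
    {"x": 0,"y": 0,"z": 0,"wx": 0,"wy": 0.1,"wz": 0},
  ],
)

```text
time: 10.18
ee_pos: [0.528, 0.0311, 0.1603]
tcp_rot: [-1.506, 0.512, -0.521]
ft_force: [0.6, -1.1, 2.3]
finger_gap: 0.0315
```

```bash
python3 log.py
```

```text
t 10.18 turned 0.643 q6 -1.068 Tz 0.041 T [-0.24  0.02  0.04] F [ 0.6 -1.1  2.3] tau6 0.104 gap 0.0315 rel ([-0.14, 0.13, 0.01], [-0.004, 0.0, 0.005])
```

Running drag reads 0.04–0.05 N m, as described. I continue in 0.1 rad steps.

Call:
step_arm(
  increments=[
    {"x": 0,"y": 0,"z": 0,"wx": 0,"wy": 0.06,"wz": 0},
    {"x": 0,"y": 0,"z": 0,"wx": 0,"wy": 0.1,"wz": 0},
    {"x": 0,"y": 0,"z": 0,"wx": 0,"wy": 0.1,"wz": 0},
  ],
)

```text
time: 10.55
ee_pos: [0.5279, 0.031, 0.1603]
tcp_rot: [-1.486, 0.589, -0.597]
ft_force: [0.9, 0.0, 3.2]
finger_gap: 0.0309
```

```bash
python3 log.py
```

```text
t 10.55 turned 0.741 q6 -0.969 Tz 0.011 T [-0.19  0.04  0.01] F [0.9 0.  3.2] tau6 0.104 gap 0.0309 rel ([-0.14, 0.13, 0.0], [-0.004, 0.0, 0.004])
```

Call:
step_arm(
  increments=[
    {"x": 0,"y": 0,"z": 0,"wx": 0,"wy": 0.06,"wz": 0},
    {"x": 0,"y": 0,"z": 0,"wx": 0,"wy": 0.1,"wz": 0},
    {"x": 0,"y": 0,"z": 0,"wx": 0,"wy": 0.1,"wz": 0},
  ],
)

```text
time: 10.92
ee_pos: [0.5279, 0.031, 0.1603]
tcp_rot: [-1.463, 0.665, -0.673]
ft_force: [-0.3, -0.7, 2.2]
finger_gap: 0.0311
```

```bash
python3 log.py
```

```text
t 10.93 turned 0.840 q6 -0.871 Tz 0.029 T [-0.22  0.07  0.03] F [-0.3 -0.7  2.2] tau6 0.105 gap 0.0311 rel ([-0.14, 0.13, -0.0], [-0.005, 0.0, 0.004])
```

Call:
step_arm(
  increments=[
    {"x": 0,"y": 0,"z": 0,"wx": 0,"wy": 0.06,"wz": 0},
    {"x": 0,"y": 0,"z": 0,"wx": 0,"wy": 0.1,"wz": 0},
    {"x": 0,"y": 0,"z": 0,"wx": 0,"wy": 0.1,"wz": 0},
  ],
)

```text
time: 11.3
ee_pos: [0.5278, 0.0309, 0.1602]
tcp_rot: [-1.437, 0.741, -0.748]
ft_force: [-0.3, -0.7, 2.5]
finger_gap: 0.0315
```

```bash
python3 log.py
```

```text
t 11.30 turned 0.938 q6 -0.773 Tz 0.046 T [-0.27  0.15  0.05] F [-0.3 -0.7  2.5] tau6 0.105 gap 0.0315 rel ([-0.13, 0.12, -0.0], [-0.005, 0.0, 0.003])
```

Call:
step_arm(
  increments=[
    {"x": 0,"y": 0,"z": 0,"wx": 0,"wy": 0.06,"wz": 0},
    {"x": 0,"y": 0,"z": 0,"wx": 0,"wy": 0.1,"wz": 0},
    {"x": 0,"y": 0,"z": 0,"wx": 0,"wy": 0.1,"wz": 0},
  ],
)

```text
time: 11.68
ee_pos: [0.5277, 0.0309, 0.1603]
tcp_rot: [-1.408, 0.816, -0.823]
ft_force: [-0.7, -0.5, 2.2]
finger_gap: 0.0312
```

```bash
python3 log.py
```

```text
t 11.68 turned 1.036 q6 -0.675 Tz 0.015 T [-0.3   0.15  0.02] F [-0.7 -0.5  2.2] tau6 0.105 gap 0.0312 rel ([-0.13, 0.13, -0.01], [-0.005, 0.0, 0.002])
```

tau6 is a clean indicator, steady at 0.105. The TCP has drifted about 0.8 mm in −y, so I bias it toward the stop to be sure the arm sits home.

Call:
step_arm(
  increments=[
    {"x": -0.1,"y": 0,"z": 0.11,"wx": 0,"wy": 0,"wz": 0},
    {"x": -0.1,"y": 0,"z": 0.11,"wx": 0,"wy": 0,"wz": 0},
  ],
)

```text
time: 11.92
ee_pos: [0.528, 0.0316, 0.1603]
tcp_rot: [-1.41, 0.816, -0.823]
ft_force: [-2.3, -4.6, 2.7]
finger_gap: 0.0315
```

```bash
python3 log.py
```

```text
t 11.93 turned 1.035 q6 -0.672 Tz 0.006 T [-1.    0.41  0.01] F [-2.3 -4.6  2.7] tau6 0.008 gap 0.0315 rel ([-0.08, 0.13, -0.07], [-0.003, 0.0, 0.004])
```

Call:
step_arm(
  increments=[
    {"x": -0.1,"y": 0,"z": 0.11,"wx": 0,"wy": 0,"wz": 0},
    {"x": -0.1,"y": 0,"z": 0.11,"wx": 0,"wy": 0,"wz": 0},
  ],
)

```text
time: 12.18
ee_pos: [0.528, 0.0318, 0.1602]
tcp_rot: [-1.414, 0.815, -0.823]
ft_force: [-2.6, -7.4, 3.0]
finger_gap: 0.0308
```

```bash
python3 log.py
```

```text
t 12.18 turned 1.034 q6 -0.670 Tz -0.060 T [-1.43  0.62 -0.06] F [-2.6 -7.4  3. ] tau6 0.017 gap 0.0308 rel ([-0.07, 0.12, -0.08], [-0.0, 0.0, 0.005])
```

Now back at y = 0.0317, pressing the stop with about 7 N. I go on turning with a small bias toward the stop.

Call:
step_arm(
  increments=[
    {"x": -0.05,"y": 0,"z": 0.05,"wx": 0,"wy": 0.06,"wz": 0},
    {"x": -0.05,"y": 0,"z": 0.05,"wx": 0,"wy": 0.1,"wz": 0},
    {"x": -0.05,"y": 0,"z": 0.05,"wx": 0,"wy": 0.1,"wz": 0},
  ],
)

```text
time: 12.55
ee_pos: [0.5279, 0.0317, 0.1603]
tcp_rot: [-1.383, 0.891, -0.899]
ft_force: [-1.9, -6.0, 3.5]
finger_gap: 0.0313
```

```bash
python3 log.py
```

```text
t 12.55 turned 1.134 q6 -0.569 Tz 0.086 T [-0.93  0.52  0.09] F [-1.9 -6.   3.5] tau6 0.092 gap 0.0313 rel ([-0.06, 0.12, -0.08], [0.001, -0.0, 0.006])
```

Call:
step_arm(
  increments=[
    {"x": -0.05,"y": 0,"z": 0.04,"wx": 0,"wy": 0.06,"wz": 0},
    {"x": -0.05,"y": 0,"z": 0.04,"wx": 0,"wy": 0.1,"wz": 0},
    {"x": -0.05,"y": 0,"z": 0.04,"wx": 0,"wy": 0.1,"wz": 0},
  ],
)

```text
time: 12.92
ee_pos: [0.5279, 0.0317, 0.1603]
tcp_rot: [-1.35, 0.966, -0.975]
ft_force: [-2.4, -4.0, 2.5]
finger_gap: 0.0313
```

```bash
python3 log.py
```

```text
t 12.93 turned 1.233 q6 -0.469 Tz 0.088 T [-0.89  0.43  0.09] F [-2.4 -4.   2.5] tau6 0.092 gap 0.0313 rel ([-0.06, 0.13, -0.08], [0.001, -0.0, 0.007])
```

Call:
step_arm(
  increments=[
    {"x": -0.05,"y": 0,"z": 0.03,"wx": 0,"wy": 0.06,"wz": 0},
    {"x": -0.05,"y": 0,"z": 0.03,"wx": 0,"wy": 0.1,"wz": 0},
    {"x": -0.05,"y": 0,"z": 0.03,"wx": 0,"wy": 0.1,"wz": 0},
  ],
)

```text
time: 13.3
ee_pos: [0.5278, 0.0317, 0.1603]
tcp_rot: [-1.313, 1.041, -1.05]
ft_force: [-1.9, -4.5, 2.4]
finger_gap: 0.0314
```

```bash
python3 log.py
```

```text
t 13.30 turned 1.332 q6 -0.368 Tz -0.007 T [-0.85  0.45 -0.01] F [-1.9 -4.5  2.4] tau6 0.097 gap 0.0314 rel ([-0.05, 0.13, -0.07], [0.002, -0.0, 0.009])
```

Call:
step_arm(
  increments=[
    {"x": -0.06,"y": 0,"z": 0.02,"wx": 0,"wy": 0.06,"wz": 0},
    {"x": -0.06,"y": 0,"z": 0.02,"wx": 0,"wy": 0.1,"wz": 0},
    {"x": -0.06,"y": 0,"z": 0.02,"wx": 0,"wy": 0.1,"wz": 0},
  ],
)

```text
time: 13.68
ee_pos: [0.5277, 0.0318, 0.1603]
tcp_rot: [-1.273, 1.115, -1.125]
ft_force: [-1.4, -5.2, 3.8]
finger_gap: 0.0315
```

```bash
python3 log.py
```

```text
t 13.68 turned 1.431 q6 -0.268 Tz 0.019 T [-0.88  0.4   0.02] F [-1.4 -5.2  3.8] tau6 0.091 gap 0.0315 rel ([-0.03, 0.13, -0.07], [0.002, -0.0, 0.01])
```

Call:
step_arm(
  increments=[
    {"x": -0.06,"y": 0,"z": 0.02,"wx": 0,"wy": 0.06,"wz": 0},
    {"x": -0.06,"y": 0,"z": 0.02,"wx": 0,"wy": 0.1,"wz": 0},
    {"x": -0.06,"y": 0,"z": 0.02,"wx": 0,"wy": 0.1,"wz": 0},
  ],
)

```text
time: 14.05
ee_pos: [0.5277, 0.0318, 0.1603]
tcp_rot: [-1.229, 1.188, -1.2]
ft_force: [-2.3, -4.5, 3.5]
finger_gap: 0.0313
```

```bash
python3 log.py
```

```text
t 14.05 turned 1.531 q6 -0.167 Tz 0.021 T [-0.86  0.47  0.02] F [-2.3 -4.5  3.5] tau6 0.090 gap 0.0313 rel ([-0.02, 0.13, -0.06], [0.001, -0.0, 0.011])
```

Call:
step_arm(
  increments=[
    {"x": -0.06,"y": 0,"z": 0.02,"wx": 0,"wy": 0.06,"wz": 0},
    {"x": -0.06,"y": 0,"z": 0.02,"wx": 0,"wy": 0.1,"wz": 0},
    {"x": -0.06,"y": 0,"z": 0.02,"wx": 0,"wy": 0.1,"wz": 0},
  ],
)

```text
time: 14.42
ee_pos: [0.5276, 0.0318, 0.1603]
tcp_rot: [-1.183, 1.26, -1.274]
ft_force: [-2.6, -5.1, 4.5]
finger_gap: 0.0313
```

```bash
python3 log.py
```

```text
t 14.43 turned 1.630 q6 -0.067 Tz 0.018 T [-0.84  0.46  0.02] F [-2.6 -5.1  4.5] tau6 0.090 gap 0.0313 rel ([-0.02, 0.13, -0.06], [0.001, -0.0, 0.012])
```

Call:
step_arm(
  increments=[
    {"x": -0.06,"y": 0,"z": 0.01,"wx": 0,"wy": 0.06,"wz": 0},
    {"x": -0.06,"y": 0,"z": 0.01,"wx": 0,"wy": 0.1,"wz": 0},
    {"x": -0.06,"y": 0,"z": 0.01,"wx": 0,"wy": 0.1,"wz": 0},
  ],
)

```text
time: 14.8
ee_pos: [0.5275, 0.0319, 0.1603]
tcp_rot: [-1.133, 1.332, -1.347]
ft_force: [-1.2, -5.3, 3.4]
finger_gap: 0.0312
```

```bash
python3 log.py
```

```text
t 14.80 turned 1.729 q6 0.033 Tz 0.013 T [-0.79  0.47  0.01] F [-1.2 -5.3  3.4] tau6 0.090 gap 0.0312 rel ([-0.01, 0.13, -0.05], [0.0, -0.0, 0.014])
```

Call:
step_arm(
  increments=[
    {"x": -0.06,"y": 0,"z": 0,"wx": 0,"wy": 0.06,"wz": 0},
    {"x": -0.06,"y": 0,"z": 0,"wx": 0,"wy": 0.1,"wz": 0},
    {"x": -0.06,"y": 0,"z": 0,"wx": 0,"wy": 0.1,"wz": 0},
  ],
)

```text
time: 15.18
ee_pos: [0.5274, 0.0319, 0.1603]
tcp_rot: [-1.079, 1.403, -1.419]
ft_force: [-2.0, -4.2, 3.3]
finger_gap: 0.0316
```

```bash
python3 log.py
```

```text
t 15.18 turned 1.828 q6 0.134 Tz 0.003 T [-0.73  0.42  0.  ] F [-2.  -4.2  3.3] tau6 0.089 gap 0.0316 rel ([0.0, 0.13, -0.04], [-0.001, 0.0, 0.015])
```

Call:
step_arm(
  increments=[
    {"x": -0.06,"y": 0,"z": 0,"wx": 0,"wy": 0.06,"wz": 0},
    {"x": -0.06,"y": 0,"z": 0,"wx": 0,"wy": 0.1,"wz": 0},
    {"x": -0.06,"y": 0,"z": 0,"wx": 0,"wy": 0.1,"wz": 0},
  ],
)

```text
time: 15.55
ee_pos: [0.5273, 0.032, 0.1603]
tcp_rot: [-1.022, 1.472, -1.491]
ft_force: [-2.0, -4.8, 3.6]
finger_gap: 0.0312
```

```bash
python3 log.py
```

```text
t 15.55 turned 1.927 q6 0.234 Tz 0.138 T [-0.76  0.46  0.14] F [-2.  -4.8  3.6] tau6 0.143 gap 0.0312 rel ([0.01, 0.13, -0.03], [-0.002, 0.0, 0.016])
```

Call:
step_arm(
  increments=[
    {"x": -0.06,"y": 0,"z": -0.01,"wx": 0,"wy": 0.06,"wz": 0},
    {"x": -0.06,"y": 0,"z": -0.01,"wx": 0,"wy": 0.1,"wz": 0},
    {"x": -0.06,"y": 0,"z": -0.01,"wx": 0,"wy": 0.1,"wz": 0},
  ],
)

```text
time: 15.92
ee_pos: [0.5273, 0.032, 0.1603]
tcp_rot: [-0.961, 1.541, -1.562]
ft_force: [-1.2, -5.2, 4.2]
finger_gap: 0.0315
```

```bash
python3 log.py
```

```text
t 15.93 turned 2.026 q6 0.333 Tz 0.239 T [-0.73  0.39  0.24] F [-1.2 -5.2  4.2] tau6 0.279 gap 0.0315 rel ([0.01, 0.13, -0.02], [-0.003, 0.0, 0.017])
```

Call:
step_arm(
  increments=[
    {"x": -0.06,"y": 0,"z": -0.02,"wx": 0,"wy": 0.06,"wz": 0},
    {"x": -0.06,"y": 0,"z": -0.02,"wx": 0,"wy": 0.1,"wz": 0},
    {"x": -0.06,"y": 0,"z": -0.02,"wx": 0,"wy": 0.1,"wz": 0},
  ],
)

```text
time: 16.3
ee_pos: [0.5272, 0.0321, 0.1603]
tcp_rot: [-0.897, 1.608, -1.631]
ft_force: [-2.2, -5.3, 3.6]
finger_gap: 0.0312
```

```bash
python3 log.py
```

```text
t 16.30 turned 2.124 q6 0.433 Tz 0.234 T [-0.77  0.39  0.23] F [-2.2 -5.3  3.6] tau6 0.297 gap 0.0312 rel ([0.02, 0.13, -0.01], [-0.005, 0.0, 0.018])
```

Call:
step_arm(
  increments=[
    {"x": -0.06,"y": 0,"z": -0.02,"wx": 0,"wy": 0.06,"wz": 0},
    {"x": -0.06,"y": 0,"z": -0.02,"wx": 0,"wy": 0.1,"wz": 0},
    {"x": -0.06,"y": 0,"z": -0.02,"wx": 0,"wy": 0.1,"wz": 0},
  ],
)

```text
time: 16.68
ee_pos: [0.5271, 0.0322, 0.1602]
tcp_rot: [-0.83, 1.673, -1.7]
ft_force: [-1.2, -4.9, 3.9]
finger_gap: 0.0315
```

```bash
python3 log.py
```

```text
t 16.68 turned 2.223 q6 0.533 Tz 0.230 T [-0.71  0.44  0.23] F [-1.2 -4.9  3.9] tau6 0.315 gap 0.0315 rel ([0.03, 0.12, 0.0], [-0.007, 0.0, 0.019])
```

The bite is felt. tau6 went from 0.09 (steady to 1.828) to 0.143 at 1.927 and then 0.279 at 2.026, after which it climbs 0.18 per rad. The elastic rise starts at about 1.905, so the screw's bite is at about 1.89. An eighth turn after release means a free angle of about 2.67. With about 0.14 rad springback, I hold at about 2.80.

Call:
step_arm(
  increments=[
    {"x": -0.05,"y": 0,"z": -0.02,"wx": 0,"wy": 0.07,"wz": 0},
    {"x": -0.05,"y": 0,"z": -0.02,"wx": 0,"wy": 0.14,"wz": 0},
    {"x": -0.05,"y": 0,"z": -0.02,"wx": 0,"wy": 0.21,"wz": 0},
    {"x": -0.05,"y": 0,"z": -0.03,"wx": 0,"wy": 0.28,"wz": 0},
    {"x": -0.05,"y": 0,"z": -0.03,"wx": 0,"wy": 0.3,"wz": 0},
    {"x": -0.05,"y": 0,"z": -0.03,"wx": 0,"wy": 0.3,"wz": 0},
  ],
)

```text
time: 17.42
ee_pos: [0.527, 0.0324, 0.1602]
tcp_rot: [-0.598, 1.865, -1.898]
ft_force: [-1.7, -4.1, 3.4]
finger_gap: 0.0313
```

```bash
python3 log.py
```

```text
t 17.43 turned 2.521 q6 0.833 Tz 0.300 T [-0.61  0.42  0.3 ] F [-1.7 -4.1  3.4] tau6 0.346 gap 0.0313 rel ([0.02, 0.12, 0.03], [-0.012, 0.0, 0.017])
```

Call:
step_arm(
  increments=[
    {"x": -0.04,"y": 0,"z": -0.03,"wx": 0,"wy": 0.07,"wz": 0},
    {"x": -0.04,"y": 0,"z": -0.03,"wx": 0,"wy": 0.14,"wz": 0},
    {"x": -0.04,"y": 0,"z": -0.04,"wx": 0,"wy": 0.21,"wz": 0},
    {"x": -0.04,"y": 0,"z": -0.04,"wx": 0,"wy": 0.28,"wz": 0},
    {"x": -0.04,"y": 0,"z": -0.04,"wx": 0,"wy": 0.28,"wz": 0},
    {"x": -0.04,"y": 0,"z": -0.04,"wx": 0,"wy": 0.28,"wz": 0},
  ],
)

```text
time: 18.18
ee_pos: [0.5269, 0.0328, 0.1602]
tcp_rot: [-0.349, 2.03, -2.069]
ft_force: [-2.6, -4.8, 2.9]
finger_gap: 0.0314
```

```bash
python3 log.py
```

```text
t 18.18 turned 2.799 q6 1.111 Tz 0.388 T [-0.58  0.42  0.39] F [-2.6 -4.8  2.9] tau6 0.356 gap 0.0314 rel ([0.02, 0.13, 0.07], [-0.017, 0.0, 0.014])
```

The hold is at 2.799. I release and rise.

Call:
step_arm(
  increments=[
    {"x": 0,"y": 0,"z": 0,"wx": 0,"wy": 0,"wz": 0},
    {"x": 0,"y": 0,"z": 0,"wx": 0,"wy": 0,"wz": 0},
    {"x": 0,"y": 0,"z": 0,"wx": 0,"wy": 0,"wz": 0},
    {"x": 0,"y": 0,"z": 0,"wx": 0,"wy": 0,"wz": 0},
    {"x": 0,"y": 0,"z": 0,"wx": 0,"wy": 0,"wz": 0},
  ],
  gripper=-1,
)

```text
time: 18.8
ee_pos: [0.5269, 0.0328, 0.1602]
tcp_rot: [-0.349, 2.03, -2.069]
ft_force: [-0.5, 0.5, 0.1]
finger_gap: 0.0857
```

Call:
step_arm(
  increments=[
    {"x": 0,"y": -4,"z": 0,"wx": 0,"wy": 0,"wz": 0},
    {"x": 0,"y": -8,"z": 0,"wx": 0,"wy": 0,"wz": 0},
    {"x": 0,"y": -10,"z": 0,"wx": 0,"wy": 0,"wz": 0},
    {"x": 0,"y": -10,"z": 0,"wx": 0,"wy": 0,"wz": 0},
    {"x": 0,"y": -10,"z": 0,"wx": 0,"wy": 0,"wz": 0},
  ],
)

```text
time: 19.42
ee_pos: [0.5271, 0.0349, 0.2588]
tcp_rot: [-0.351, 2.032, -2.069]
ft_force: [0.3, 0.8, -0.0]
finger_gap: 0.0855
```

```bash
python3 log.py
python3 - <<'E'
from h import *
im=cv2.cvtColor(capture("wrist"),cv2.COLOR_RGB2BGR);W=get_calibration("wrist")
cv2.imwrite("pics/w4raw.png",im)
g=np.clip((im/255.)**.45*255*1.3,0,255).astype(np.uint8);cv2.imwrite("pics/w4.png",g)
print([proj(W,[*p,z]).round(1) for p,z in((HUB,.14),((.527,.032),.19))])
import json;json.dump({k:np.array(v).tolist() for k,v in W.items()},open("w4.json","w"))
E
```

```text
t 19.43 turned 2.799 q6 1.110 Tz 0.000 T [ 0.   -0.04  0.  ] F [ 0.3  0.8 -0. ] tau6 -0.000 gap 0.0855 rel ([-0.06, 9.98, 0.12], [-0.015, 0.0, 0.016])
[array([377. ,  84.9]), array([284.1, 225.2])]
```

View pics/w4.png

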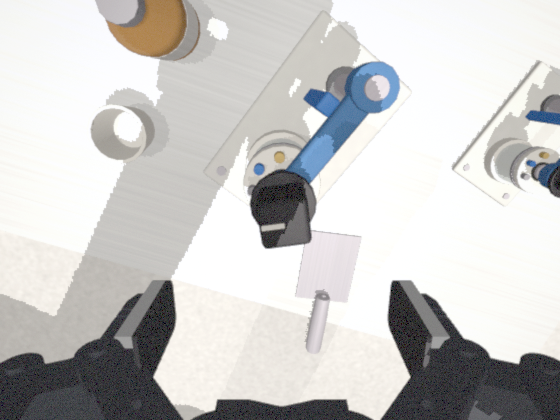

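The arm is still along the plate against its stop, with the hub at (375,87) and the knob at (283,225). Bottle, cup and spatula are undisturbed. Now I measure the mark's angle for the net turn, and check the arm angle and bystanders in the top view.

Run:
```python
from h import *
import json
W=json.load(open("w4.json"));gr=cv2.cvtColor(cv2.imread("pics/w4raw.png"),cv2.COLOR_BGR2GRAY)
def mark(W,gr,x0,x1,y0,y1,th=45):
    m=np.zeros_like(gr);m[y0:y1,x0:x1]=gr[y0:y1,x0:x1]>th
    n,l,s,c=cv2.connectedComponentsWithStats(m);k=1+np.argmax(s[1:,4]);ys,xs=np.where(l==k)
    P=np.array([onz(W,x,y,.19)[:2] for x,y in zip(xs,ys)]);d=cv2.fitLine(P.astype(np.float32),cv2.DIST_L2,0,.01,.01).ravel()
    return s[k],P.mean(0).round(4),np.degrees(np.arctan2(d[1],d[0]))
print(mark(W,gr,256,288,218,236))
w2=json.load(open("w2.json"));print(mark(w2,cv2.cvtColor(cv2.imread("pics/w2raw.png"),cv2.COLOR_BGR2GRAY),182,212,72,112))
t=cv2.cvtColor(capture("top"),cv2.COLOR_RGB2BGR);cv2.imwrite("pics/top4.png",t)
a=cv2.imread("pics/top0.png");b2=cv2.imread("pics/top2.png")
for n,(x0,x1,y0,y1) in {"bottle":(190,235,160,205),"cup":(188,222,214,250),"spat":(312,342,255,335),"press":(240,345,155,270)}.items():
    print(n,[round(float(np.abs(t[y0:y1,x0:x1].astype(int)-q[y0:y1,x0:x1]).mean()),2) for q in(a,b2)])
cv2.imwrite("pics/cmp.png",np.hstack([cv2.resize(bright(q[140:345,180:350]),(390,470),interpolation=cv2.INTER_CUBIC) for q in(b2,t)]))
```

```text
(array([261, 224,  24,   7, 110], dtype=int32), array([0.5238, 0.0383]), np.float32(-64.16896))
(array([189,  79,  15,  27, 160], dtype=int32), array([0.5269, 0.0252]), np.float32(88.5648))
bottle [48.3, 56.9]
cup [53.99, 72.49]
spat [35.13, 67.8]
press [60.41, 57.91]
```

View pics/cmp.png

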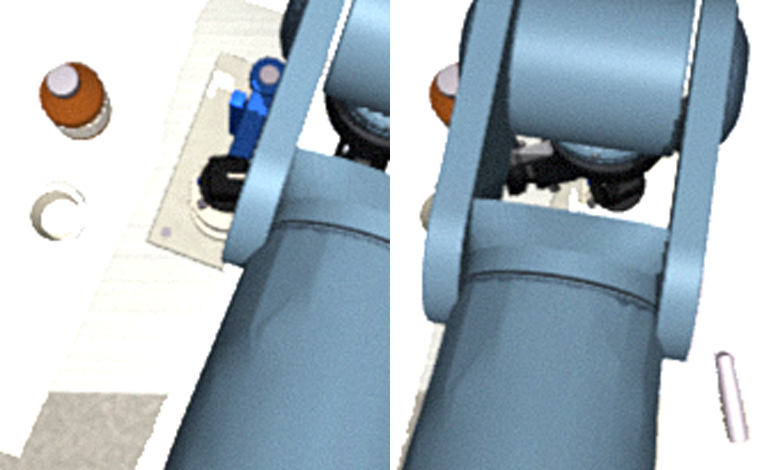

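The mark's net turn is −91.4° → 115.8° clockwise, which is 152.8° = 2.667 rad. That is 0.78 past the bite, as intended. The top view is blocked by the robot, so I check the arm's home angle in the wrist picture.

Run:
```python
from h import *
import json
for f in("w2","w4"):
    W=json.load(open(f+".json"));im=cv2.imread(f"pics/{f}raw.png").astype(int)
    m=((im[...,0]>im[...,2]*1.8+10)&(im[...,0]>35)).astype(np.uint8)
    if f=="w4": m[:,420:]=0;m[:120,:345]*=(np.add.outer(np.arange(120),-np.arange(345))>-1000).astype(np.uint8)
    u=-hd;n=np.array([-u[1],u[0]]);mid=[]
    for r in np.linspace(.035,.072,20):
        if f and .02<r<.038: continue
        vals=[]
        for s in np.linspace(-.02,.02,161):
            x,y=proj(W,[*(HUB+hd*r+n*s),.134]);
            if m[int(round(y)),int(round(x))]: vals.append(s)
        if vals: mid.append((r,min(vals),max(vals)))
    mid=np.array(mid); a=np.polyfit(mid[:,0],mid[:,1],1);b=np.polyfit(mid[:,0],mid[:,2],1)
    print(f,"edge slopes vs home axis (rad)",a[0].round(4),b[0].round(4),"offsets mm",(mid[:,1:].mean(0)*1e3).round(2))
W=json.load(open("w4.json"))
A,B=onz(W,204,172,.012),onz(W,322,10,.012);print("plate edge angle",np.degrees(np.arctan2(*(B-A)[1::-1])),"home axis",np.degrees(hang)-180)
```

```text
w2 edge slopes vs home axis (rad) 0.0087 0.0211 offsets mm [-8.33  9.51]
w4 edge slopes vs home axis (rad) 0.0093 0.0273 offsets mm [-7.97 10.33]
plate edge angle -19.28821966230212 home axis -18.82471001824007
```

```bash
python3 -c "
from bench import *
hand_in();print(get_obs()['time'])"
```

```text
the job is handed in; nothing more can be done
the job is handed in; nothing more can be done
```

The job is handed in after about 20 s of robot time. The clamp arm is home, the knob is tightened about an eighth of a turn past the bite, and the gripper is clear of everything.

- **Arm:** I pushed it shut with the closed fingers until the motion stalled at the stop with about 10 N. While I turned the knob it drifted about 0.8 mm, so I pressed it back against the stop before the bite. In the last wrist picture its edges are within about 0.03 rad of the home axis, the same as right after the swing to within the measurement's accuracy.
- **Bite:** torque at the knob stayed at the running drag up to 1.83 rad of turn, then rose to about 0.23–0.24 N m by 2.03 rad. I put the bite at about 1.89 rad.
- **Eighth of a turn:** I aimed for 0.785 rad left after springback, so I held the knob at 2.80 rad (about 0.39 N m) and let go. The white mark then showed a net turn of 2.67 rad, about 0.78 rad past the bite.
- **Bottle, cup and spatula:** they look undisturbed in the final wrist picture. The top-view comparison meant to confirm this failed because the robot blocked the camera.
- **Disagreement:** torque after the bite read about 0.03 N m below the stated 0.26, so the bite position rests on where the torque began to rise.

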